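# Laying the coffee corner in a kitchenette

### The job

Lay the coffee corner: stand the blue tumbler, the yellow tumbler and the red-lidded coffee jar each upright in the middle of the coaster of its own colour, without tipping any of them over on the way. Draw the bottom biscuit pack, the one poking out, from the dispenser, leaving the packs above it inside, and lay it flat in the outline on the wooden board, lengthwise along the board.

Things in the scene. Friction and masses are not known exactly. Their poses are not given: they have to be found in the camera images.
- cup_blue: blue plastic tumbler, open at the top, nearly straight sided: 54 mm across at the foot, 58 mm at the rim, 64 mm tall, about 120 g; stands upright on the counter. Origin: centre of its underside, z up.
- cup_yellow: yellow plastic tumbler, open at the top, nearly straight sided: 54 mm across at the foot, 58 mm at the rim, 64 mm tall, about 120 g; stands upright on the counter. Origin: centre of its underside, z up.
- jar_red: brown glass coffee jar with a red lid, round, closed, 54 mm across, 75 mm tall, about 160 g; stands upright on the counter. Origin: centre of its underside, z up.
- coaster_blue: round blue coaster, 90 mm across, 5 mm thick, with a thin white ring outline, fixed to the counter. Origin: centre of its underside, so its top is 5 mm above the origin.
- coaster_yellow: round yellow coaster, 90 mm across, 5 mm thick, with a thin white ring outline, fixed to the counter. Origin: centre of its underside, so its top is 5 mm above the origin.
- coaster_red: round red coaster, 90 mm across, 5 mm thick, with a thin white ring outline, fixed to the counter. Origin: centre of its underside, so its top is 5 mm above the origin.
- board: small dark wooden serving board, 120 mm (its x) by 62 mm (its y), 6 mm thick, with a white pack-shaped rectangle outlined on it along its x, fixed to the counter. Origin: centre of its underside; its top is 6 mm above.
- dispenser: grey gravity dispenser, fixed. Origin: on the counter under its column's middle, z up, mouth towards -x. Column 108 (x) by 50 mm, 76 tall, open-topped, floor 12 mm high, holds three packs flat, long side along x. Mouth: gap 22 mm high above the floor in the front wall (x = -54 mm). Before it a ledge 26 mm wide, 12 mm high, runs to x = -135 mm; fingers pass beside it, a drawn pack can rest on it.
- pack0: bottom biscuit pack: rigid green box, white band round its middle, 96 (x) by 38 (y) by 18 mm (z), about 60 g, flat, poking 30 mm out of the dispenser's mouth (origin 36 mm before the dispenser's, 12 mm above the counter). Origin: centre of its underside. Slides out along the dispenser's -x; clear of the mouth when its origin is 102 mm or more before the dispenser's.
- pack2: topmost biscuit pack, same look and size as the bottom one, seen in the dispenser's open top; a third alike lies between, not listed. The front wall holds both back; they drop 18 mm as the bottom pack leaves. Origin: centre of its underside, 48 mm above the counter at the start, 30 mm after.
Mind the look-alikes: they are no part of the job. There is more than one size of the board; the one meant has the size given above. Leave any purple look-alike of the dispenser alone.

How it is judged:
By the outcome, as a careful person would: the job done as asked, in the order asked, and still so for the second after the job is handed in, with the robot touching nothing.
It also fails if it takes over 112 s, if anything falls off the work surface, if the arm or the gripper's body presses on something with over 40 N, if the wrist force passes 120 N, or if a joint passes its speed limit or range.

### The arm

A 6-joint arm with a two-finger parallel gripper is mounted at the origin on the work surface. World frame = base frame: x ahead of the robot, y to its left, z up, the work surface at z = 0. Lengths are in m, angles in rad, forces in N, time in s.
With the tool pointing down it reaches from about 0.425 to 0.95 m from the base axis. Payload 3.5 kg.
Tool frame: the origin (TCP) lies between the finger pads; the fingertips stand 22 mm ahead of it and the grasp point (between the pads) lies 3 mm ahead of it (ctrl.nose_length is the z of the fingertips in the tool frame, in m); z points along the fingers, y is the line along which they close (so a half turn about z gives the same grasp; the last joint's range is limited). The gripper opens to 85 mm and grips with 20 to 120 N. Pads are 22 mm wide; open, the fingers measure 114 mm over their backs; the gripper's body (76 mm by 85 mm) begins 54 mm behind the grasp point. The pads swing forward as they close: fully open they stand 13 mm farther back than shut.
Start: joints at [1.191, 0.286, 1.577, -0, 1.279, -0.15], TCP at [0.154, 0.657, 0.253] pointing down, gripper open.
Joint ranges: [-2.77, 2.77], [-0.9, 2.22], [0.21, 2.48], [-1.53, 4.67], [0.24, 2.81], [-2.84, 2.84]. Speed limits (rad/s): [2.79, 2.79, 3.14, 3.14, 3.14, 3.14].

### API

Orientations are given as a unit quaternion [x, y, z, w].
In Python, from plant import ctrl gives the robot as it stands. The module is installed in compiled form; this text tells all that it offers.
- The arm moves only by the tool send_rows, never from a script. Its argument "rows" is text: rows parted by semicolons, each of 7 numbers parted by spaces: the turn, a rotation vector about the tool's x, y, z in a scale on which 1.0 is 180 degrees, then the shift along the tool's x, y, z in parts of the range, where 1.0 means 750 mm, then the opening, from -1 (shut) to 1 (fully open). A call has 1 to 8 rows; each row is the pose to reach, as a shift and turn from the pose commanded when the call began, along the tool's axes at that moment; what a row does not reach only later rows make up. A row lasts 1/8 s, in which the tool goes at most 62.5 mm and 10.7 degrees, less where a joint would pass 70% of its speed; a pose out of reach is approached as far as the arm can. A shift or turn number past 1, either way, is cut back to 1. A call with a gripper value outside its range is refused whole. The fingers move at their own pace and stop on an object; "grip_force" is the grip in N (left out, the last holds). Time passes only in rows, so rows that repeat a pose let the fingers close. It gives the time, the measured TCP pose, the force, the opening and the grip force at its end, in the units of the state.
- ctrl.get_state(): the state, without advancing time (a new reading comes with each control period).
- ctrl.read_camera(name): name is "scene" or "side" or "wrist"; returns a dict with "color" (420x560x3 uint8, red, green, blue), "fx", "fy", "cx", "cy" (pixels), "extrinsics" (4x4, takes a point from world to camera coordinates). Camera axes: x right, y down, z forward; pixel columns grow to the right and rows downward; lengths in m; the calibration is good to about 2 mm. The wrist camera is an equidistant fisheye: a pixel r from the principal point sees the ray r / f radians off the axis. A picture is of the moment at which its call begins. There is no depth.
- ctrl.sign_off(): hands the job in; it is judged then, once.
Trained networks look in a picture, given as the dict that the camera call returned (one of the last four; its "shot" number tells which), for a name from the list of things; names that differ only in an ending like _2 or _b are one class to them, and where a whole thing is asked for, a point or a joint stands for the part that bears it (a point fixed in the world has none). Each returns a list of dicts, best first, with "p" (0 to 1); they miss things now and then, are a little off and sometimes report something else, mostly with a low value. They report only what shows in the picture. A call takes as long as a camera call. They do not tell look-alikes from the thing itself.
- ctrl.look_for(picture, target): "position" ([x, y, z] in m, in the coordinates of the camera as it stood for that picture, good to about 4 mm: the middle of the surface that is visible of it).
The state is a dict: "time": time; "qpos": joint angles; "dq": joint speeds; "joint_efforts": joint torques, N m; "eef_pos": TCP position; "tcp_rot": TCP orientation; "contact_force": force on the tool from outside, world axes, zero at the start; "wrist_torque": the same for the moment, N m; "opening": opening from 0.0 (shut) to 1.0 (fully open); "finger_force": force on a finger pad.
Only numpy, scipy, OpenCV 4.12 (cv2) and the standard library are available. Lean on these libraries where they do the work, as an engineer would, in place of code of your own. Each camera call takes 0.05 s, during which the arm holds its last target. There are 200 camera calls.

## Working session

There is one attempt and no reset: what is moved stays moved. The work goes in short steps, Python scripts to look and compute and a tool call to move; the robot and the scene stay as the last step left them, time stands still between calls to the robot, and variables do not carry over. Pictures are saved under pics/ and viewed, at most 16 in all, crops included, and the job is handed in when it is done.

Besides the shell and the picture viewer there is one more tool, called after ">>>" as name(argument=value, ...), one argument or row to a line, values as JSON. send_rows: Moves the arm, as the interface text tells. Its arguments: {"type":"object","properties":{"rows":{"type":"string"},"grip_force":{"type":"number"}},"required":["rows"]}

```bash
mkdir -p pics; cat > h.py <<'E'
import numpy as np,cv2
from plant import ctrl
from scipy.spatial.transform import Rotation as R
def shot(n,save=None):
    p=ctrl.read_camera(n)
    if save: cv2.imwrite('pics/'+save,p['color'][:,:,::-1])
    return p
def towld(p,x):
    E=np.array(p['extrinsics']);return E[:3,:3].T@(np.array(x)-E[:3,3])
def look(p,names,k=3,pm=.2):
    for n in names:
        for d in ctrl.look_for(p,n)[:k]:
            if d['p']>pm: print(n,round(d['p'],2),np.round(towld(p,d['position'])*1000).astype(int),pix(p,towld(p,d['position'])))
def pix(p,w):
    E=np.array(p['extrinsics']);c=E[:3,:3]@np.array(w)+E[:3,3]
    if p.get('fish'):
        r=np.hypot(c[0],c[1]);t=np.arctan2(r,c[2]);return (round(p['cx']+p['fx']*t*c[0]/r),round(p['cy']+p['fy']*t*c[1]/r))
    return (round(p['cx']+p['fx']*c[0]/c[2]),round(p['cy']+p['fy']*c[1]/c[2]))
def ray(p,u,v):
    E=np.array(p['extrinsics']);x=(u-p['cx'])/p['fx'];y=(v-p['cy'])/p['fy']
    if p.get('fish'):
        t=np.hypot(x,y);d=np.array([np.sin(t)*x/t,np.sin(t)*y/t,np.cos(t)])
    else: d=np.array([x,y,1.])
    d=E[:3,:3].T@d;return -E[:3,:3].T@E[:3,3],d/np.linalg.norm(d)
def atz(p,u,v,z):
    o,d=ray(p,u,v);return o+d*(z-o[2])/d[2]
def tri(*rs):
    A=sum(np.eye(3)-np.outer(d,d) for o,d in rs);b=sum((np.eye(3)-np.outer(d,d))@o for o,d in rs);return np.linalg.solve(A,b)
E
python3 - <<'E'
from h import *
N=['cup_blue','cup_yellow','jar_red','coaster_blue','coaster_yellow','coaster_red','board','dispenser','pack0']
for c in ['scene','side','wrist']:
    p=shot(c,c+'0.png');p['fish']=c=='wrist';print(c,p['fx'],p['cx'],p['cy'],np.round(-p['extrinsics'][:3,:3].T@p['extrinsics'][:3,3],3));look(p,N)
s=ctrl.get_state();print(s)
E
```

```text
scene 456.04805644241657 276.9682139070379 207.54662351797913 [ 0.938 -0.371  1.069]
cup_yellow 0.98 [624 -20  35] (311, 266)
jar_red 0.67 [648 133  68] (364, 232)
coaster_blue 0.82 [ 431 -107    4] (237, 239)
coaster_yellow 0.96 [452 194  10] (327, 182)
coaster_red 0.83 [453 347   5] (365, 156)
board 0.88 [276 213   9] (291, 142)
board 0.84 [447  53   7] (287, 209)
board 0.64 [ 436 -296    5] (177, 283)
dispenser 0.95 [ 652 -264   51] (238, 336)
dispenser 0.63 [ 226 -374   27] (106, 239)
dispenser 0.3 [648 135  66] (364, 232)
pack0 0.63 [ 583 -256   31] (223, 314)
pack0 0.61 [ 660 -258   68] (241, 335)
side 419.45149880393734 273.5938161330774 204.38328631463165 [ 0.122 -0.805  0.692]
cup_blue 0.77 [618 270  47] (287, 159)
cup_yellow 0.82 [618 -30  41] (333, 212)
jar_red 0.71 [627 132  54] (309, 178)
coaster_blue 0.84 [ 427 -109    8] (278, 258)
coaster_yellow 0.78 [451 192   5] (246, 193)
coaster_red 0.62 [447 339   4] (230, 170)
board 0.96 [265 209  10] (182, 201)
board 0.92 [440  53   9] (259, 219)
board 0.76 [ 429 -297    5] (313, 315)
dispenser 0.86 [ 637 -278   41] (394, 271)

[... 365 characters left out ...]

{'time': 1.5, 'qpos': array([ 1.19099867e+00,  2.86317585e-01,  1.57668447e+00,  2.98342332e-05,
        1.27858486e+00, -1.49971220e-01]), 'dq': array([-0.00067399, -0.00041552, -0.00146711, -0.00029711, -0.00112751,
        0.0008663 ]), 'joint_efforts': array([-8.61582539e-04, -4.05935597e+01, -2.92931646e+01, -1.96355604e-04,
        5.46697302e-04,  4.30097643e-06]), 'eef_pos': array([0.15371554, 0.65726145, 0.25332155]), 'tcp_rot': array([ 1.14664748e-01,  9.93404246e-01,  6.50881114e-06, -1.30354275e-05]), 'contact_force': array([-0.05928964, -0.36818093,  0.29364291]), 'wrist_torque': array([ 0.01263578,  0.03786607, -0.01945017]), 'finger_force': 0.0, 'opening': 1.0002888734264317}
```

View pics/scene0.png

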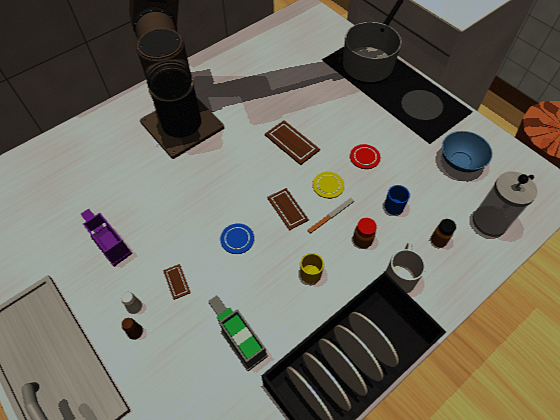

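View pics/side0.png

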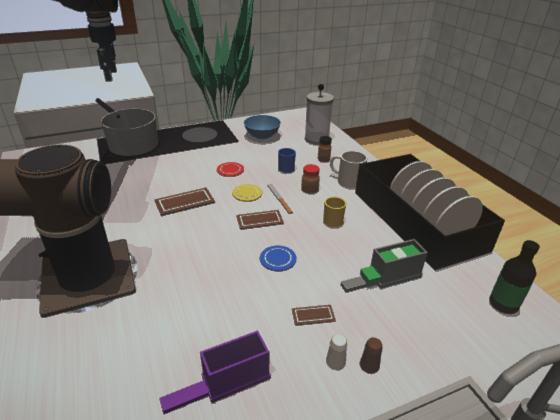

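The scene camera shows the blue cup (397,198), yellow cup (312,267), jar (366,232), and coasters at red (366,156), yellow (328,184) and blue (237,238). There are three boards at (292,142), (288,208) and (177,281), and the grey dispenser is at (240,335) with the pack poking out. The purple look-alike is at (105,240). The side view agrees. Next I'll fit silhouettes in both views.

```bash
cat > fit.py <<'E'
from h import *
from scipy.optimize import least_squares
H={'blue':(100,130),'yellow':(22,35),'red':(172,8),'green':(40,85),'brown':(0,20)}
def mask(p,col,uv,r=30,smin=110,vmin=25,close=1):
    hsv=cv2.cvtColor(p['color'],cv2.COLOR_RGB2HSV);h,s,v=cv2.split(hsv);a,b=H[col]
    m=((h>=a)&(h<=b) if a<=b else (h>=a)|(h<=b))&(s>smin)&(v>vmin)
    w=np.zeros_like(m);u,q=map(int,uv);w[max(0,q-r):q+r,max(0,u-r):u+r]=1;m=(m&w).astype('uint8')
    if close: m=cv2.morphologyEx(m,cv2.MORPH_CLOSE,np.ones((5,5)))
    n,l,st,c=cv2.connectedComponentsWithStats(m)
    k=1+np.argmax(st[1:,4]);return (l==k).astype('uint8')
def hull(m):
    c=cv2.findContours(m,cv2.RETR_EXTERNAL,cv2.CHAIN_APPROX_NONE)[0];return cv2.convexHull(max(c,key=len)).astype(np.float32)
def cen(h):
    M=cv2.moments(h);return np.array([M['m10'],M['m01']])/M['m00']
def proj(p,P):
    E=np.array(p['extrinsics']);c=P@E[:3,:3].T+E[:3,3]
    if p.get('fish'):
        r=np.hypot(c[:,0],c[:,1])+1e-9;t=np.arctan2(r,c[:,2])/r
        return np.c_[p['cx']+p['fx']*t*c[:,0],p['cy']+p['fy']*t*c[:,1]]
    return np.c_[p['cx']+p['fx']*c[:,0]/c[:,2],p['cy']+p['fy']*c[:,1]/c[:,2]]
def cyl(levels,n=48):
    t=np.linspace(0,2*np.pi,n,endpoint=False)
    return np.vstack([np.c_[r*np.cos(t),r*np.sin(t),0*t+z] for r,z in levels])
CUP=cyl([(.027,0),(.029,.064)]);COA=cyl([(.045,0),(.045,.005)]);JAR=cyl([(.027,0),(.027,.075)])
def fit(views,model,x0,fixz=None):
    # views: list of (pic,mask)
    T=[(p,cen(hull(m))) for p,m in views]
    def f(x):
        P=model+np.array([x[0],x[1],fixz if fixz is not None else x[2]])
        return np.concatenate([cen(cv2.convexHull(proj(p,P).astype(np.float32)))-c for p,c in T])
    s=least_squares(f,x0[:2] if fixz is not None else x0,diff_step=1e-3,x_scale=.1);return s.x,np.round(s.fun,2)
E
python3 - <<'E'
from fit import *
a=shot('scene');b=shot('side')
for n,col,model,x0,ua,ub in [('cup_blue','blue',CUP,(.62,.27,0),(397,198),(287,160)),('cup_yellow','yellow',CUP,(.62,-.03,0),(312,267),(334,212)),
 ('jar','red',JAR,(.63,.13,0),(366,232),(310,179)),('co_blue','blue',COA,(.43,-.1,0),(237,238),(278,258)),('co_yel','yellow',COA,(.45,.19,0),(328,184),(247,193)),('co_red','red',COA,(.45,.34,0),(366,156),(230,169))]:
    H['red']=(165,20) if n=='jar' else (172,8)
    va=(a,mask(a,col,ua,24));vb=(b,mask(b,col,ub,24))
    print(n,[int(v[1].sum()) for v in(va,vb)],*fit([va,vb],model,x0),'z0:',*fit([va,vb],model,x0,0.))
H['brown']=(0,20)
for nm,p,us in (('scene',a,[(292,142),(288,208),(177,281)]),('side',b,[(185,201),(260,219),(314,315)])):
  for u in us:
    m=mask(p,'brown',u,35,80,15);h=hull(m)[:,0];W=np.array([atz(p,x,y,.006)[:2] for x,y in h]).astype(np.float32)*1000
    r=cv2.minAreaRect(W);print(nm,u,np.round(r[0]),np.round(r[1]),round(r[2],1))
for nm,p,us in (('scene',a,(240,335)),('side',b,(390,262))):
    m=mask(p,'green',us,45,110,40,0)
    hsv=cv2.cvtColor(p['color'],cv2.COLOR_RGB2HSV);print(nm,int(m.sum()),cen(hull(m)))
E
```

```text
cup_blue [544, 118] [0.62651654 0.27678801 0.02663015] [ 0.24 -2.58  2.36  2.09] z0: [0.62576655 0.29533814] [ 2.66 -1.06 -0.44  6.87]
cup_yellow [347, 99] [ 0.62943512 -0.02384375  0.02834753] [ 0.18 -0.94  0.83  0.64] z0: [ 0.63004148 -0.01075988] [ 3.69  0.96 -2.37  6.61]
jar [521, 240] [0.64382635 0.14211162 0.01895999] [ 0.25 -1.81  1.65  1.37] z0: [0.64382705 0.15318551] [ 2.18 -0.66 -0.41  5.04]
co_blue [807, 707] [ 0.42930846 -0.10546321  0.00263963] [ 0.01 -0.06  0.04  0.03] z0: [ 0.42921727 -0.10425326] [ 0.44  0.13 -0.2   0.54]
co_yel [651, 388] [0.45630179 0.1959795  0.00257821] [ 0.01 -0.16  0.12  0.11] z0: [0.45606032 0.19765376] [ 0.31 -0.01 -0.12  0.56]
co_red [600, 301] [0.450939   0.34745897 0.00252031] [ 0.01 -0.23  0.19  0.17] z0: [0.4506313  0.34937226] [ 0.27 -0.09 -0.05  0.59]
scene (292, 142) [273. 218.] [160.  81.] 3.4
scene (288, 208) [444.  56.] [ 62. 121.] 80.8
scene (177, 281) [ 431. -295.] [43. 86.] 75.3
side (185, 201) [272. 220.] [156.  80.] 3.8
side (260, 219) [443.  56.] [ 60. 118.] 81.8
side (314, 315) [ 430. -295.] [43. 84.] 75.7
scene 296 [249.37565217 346.6515942 ]
side 163 [370.7124183  272.74509804]
```

The middle board, (0.4435, 0.056), is the 120x62 one, with its long axis at about -8.7°. The coaster fits are good. The cups are too dark in these views, so I'll move the wrist camera over them.

Units first: shifts go in shares of 750 mm and turns go in shares of 180 degrees. So -523 mm is -0.6973, -275 mm is -0.3667, -13.17 degrees is -0.0732.

>>> send_rows(
  rows="0 0 -0.0732 -0.6973 -0.3667 0.0707 1;0 0 -0.0732 -0.6973 -0.3667 0.0707 1;0 0 -0.0732 -0.6973 -0.3667 0.0707 1;0 0 -0.0732 -0.6973 -0.3667 0.0707 1;0 0 -0.0732 -0.6973 -0.3667 0.0707 1;0 0 -0.0732 -0.6973 -0.3667 0.0707 1;0 0 -0.0732 -0.6973 -0.3667 0.0707 1;0 0 -0.0732 -0.6973 -0.3667 0.0707 1",
)

```text
time: 2.6
eef_pos: [0.5309, 0.3303, 0.2089]
tcp_rot: [-0.0, 1.0, 0.0, 0.0]
contact_force: [0.2, 1.0, 0.4]
opening: 0.998
finger_force: 0.0
```

>>> send_rows(
  rows="0 0 0 0 0 0 1;0 0 0 0 0 0 1;0 0 0 0 0 0 1",
)

```text
time: 2.98
eef_pos: [0.5285, 0.3329, 0.2089]
tcp_rot: [-0.001, 1.0, 0.0, -0.0]
contact_force: [-0.5, -0.5, 0.9]
opening: 1.005
finger_force: 0.0
```

In the tool's units: -83 mm is -0.1107, -71 mm is -0.0947.

>>> send_rows(
  rows="0 0 0 -0.0947 -0.1107 0 1;0 0 0 -0.0947 -0.1107 0 1;0 0 0 -0.0947 -0.1107 0 1;0 0 0 -0.0947 -0.1107 0 1",
)

```text
time: 3.48
eef_pos: [0.5996, 0.25, 0.2087]
tcp_rot: [-0.001, 1.0, 0.0, -0.0]
contact_force: [-0.5, 0.4, -0.2]
opening: 0.998
finger_force: 0.0
```

```bash
python3 - <<'E'
from h import *
p=shot('wrist','w1.png');p['fish']=1
look(p,['cup_blue','cup_yellow','jar_red','coaster_blue','coaster_yellow','coaster_red','board'],2)
print(ctrl.get_state()['eef_pos'],np.round(p['extrinsics'],3),ctrl.nose_length)
E
```

```text
cup_blue 0.83 [628 289  37] (324, 222)
cup_yellow 0.95 [627 -10  46] (50, 220)
jar_red 0.58 [633 162  74] (181, 239)
coaster_blue 0.87 [431 -91   8] (14, 61)
coaster_yellow 0.79 [462 197   3] (230, 51)
coaster_red 0.88 [452 345   7] (378, 44)
board 0.74 [450  58   6] (106, 53)
[0.60012818 0.24931656 0.20880253] [[-0.002  1.    -0.    -0.249]
 [ 0.964  0.002  0.265 -0.601]
 [ 0.265  0.    -0.964  0.176]
 [ 0.     0.     0.     1.   ]] 0.022
```

View pics/w1.png

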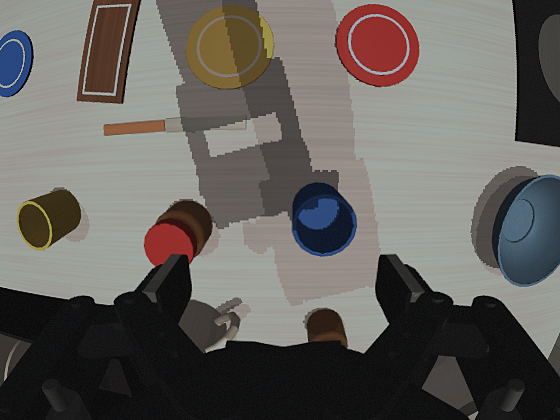

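The wrist view shows the blue cup (324,218), jar (181,238), yellow cup (48,218), coasters and board clearly. I'll fit silhouettes with z fixed at 0, and free with the scene view added as a height check.

```bash
python3 - <<'E'
from fit import *
p=shot('wrist');p['fish']=1;a=shot('scene')
H['brown']=(0,20);H['redb']=(165,22)
for n,col,model,x0,u,r,ua,s in [('cup_blue','blue',CUP,(.62,.28,0),(324,218),42,(397,198),90),('cup_yellow','yellow',CUP,(.62,-.03,0),(49,218),42,(312,267),70),('jar','redb',JAR,(.63,.13,0),(181,236),40,(366,232),90),
 ('co_yel','yellow',COA,(.45,.19,0),(230,47),46,(328,184),80),('co_red','red',COA,(.45,.34,0),(377,45),46,(366,156),80)]:
    H['yellow']=(18,38)
    m=mask(p,col,u,r,s,10);m2=mask(a,col,ua,25,s,10)
    hm=hull(m);print(n,m.sum(),cv2.boundingRect(hm),*fit([(p,m)],model,x0,0.))
    print('  both',m2.sum(),*fit([(p,m),(a,m2)],model,x0))
    P=model+np.r_[fit([(p,m)],model,x0,0.)[0],0];print('  model bbox',cv2.boundingRect(proj(p,P).astype(np.float32)),'scene model/mask',cv2.boundingRect(proj(a,P).astype(np.float32)),cv2.boundingRect(hull(m2)))
E
```

```text
cup_blue 3698 (293, 182, 65, 74) [0.62317205 0.28605088] [-0.  0.]
  both 551 [ 6.23310861e-01  2.86173202e-01 -1.20709783e-04] [ 0.11  0.1  -0.39  0.07]
  model bbox (292, 180, 67, 76) scene model/mask (383, 184, 27, 31) (385, 185, 25, 30)
cup_yellow 2774 (17, 189, 64, 61) [ 0.62822788 -0.02277058] [ 0. -0.]
  both 600 [ 0.62794327 -0.02209444  0.00075801] [-0.02 -0.03  0.07  0.03]
  model bbox (15, 188, 67, 63) scene model/mask (299, 252, 25, 33) (300, 253, 24, 31)
jar 3036 (145, 200, 68, 66) [0.63872802 0.14914911] [-0.  0.]
  both 553 [ 0.63984674  0.14835083 -0.00249362] [ 0.12  0.15 -0.5  -0.07]
  model bbox (141, 195, 75, 78) scene model/mask (351, 215, 27, 33) (353, 217, 24, 31)
co_yel 5812 (186, 4, 89, 85) [0.45648526 0.19548002] [0. 0.]
  both 680 [0.45706472 0.19588457 0.00250092] [ 0.    0.01 -0.02 -0.01]
  model bbox (185, 3, 90, 86) scene model/mask (311, 171, 33, 28) (312, 171, 33, 28)
co_red 5358 (336, 3, 84, 83) [0.45076055 0.34689749] [ 0. -0.]
  both 529 [0.45104063 0.3460936  0.0023249 ] [-0.12 -0.27  0.79  0.3 ]
  model bbox (335, 2, 86, 84) scene model/mask (348, 143, 33, 27) (350, 144, 28, 25)
```

Cup fits agree at z≈0. Now I'll grasp the blue cup.

In the tool's units: 169 mm is 0.2253, 160 mm is 0.2133.

>>> send_rows(
  rows="0 0 0 -0.0307 0.048 0.0667 1;0 0 0 -0.0307 0.048 0.1067 1;0 0 0 -0.0307 0.048 0.1467 1;0 0 0 -0.0307 0.048 0.1867 1;0 0 0 -0.0307 0.048 0.2133 1;0 0 0 -0.0307 0.048 0.2253 1;0 0 0 -0.0307 0.048 0.2253 1;0 0 0 -0.0307 0.048 0.2253 1",
  grip_force=35,
)

```text
time: 4.97
eef_pos: [0.6245, 0.285, 0.0413]
tcp_rot: [-0.0, 1.0, 0.0, 0.001]
contact_force: [-0.3, 0.2, 0.1]
opening: 0.998
finger_force: 0.0
```

>>> send_rows(
  rows="0 0 0 0 0 0 -1;0 0 0 0 0 0 -1;0 0 0 0 0 0 -1;0 0 0 0 0 0 -1;0 0 0 0 0 0 -1;0 0 0 0 0 0 -1",
  grip_force=35,
)

```text
time: 5.72
eef_pos: [0.6243, 0.2851, 0.0411]
tcp_rot: [-0.0, 1.0, 0.0, 0.001]
contact_force: [-1.9, 0.2, 5.3]
opening: 0.655
finger_force: 37.0
```

In the tool's units: -210 mm is -0.28, -120 mm is -0.16.

>>> send_rows(
  rows="0 0 0 0 0 -0.04 -1;0 0 0 0 0 -0.1067 -1;0 0 0 0 0 -0.16 -1;0 0 0 0.02 -0.04 -0.16 -1;0 0 0 0.0493 -0.1 -0.16 -1;0 0 0 0.08 -0.16 -0.16 -1;0 0 0 0.1093 -0.22 -0.16 -1;0 0 0 0.1387 -0.28 -0.16 -1",
)

```text
time: 6.72
eef_pos: [0.5179, 0.0734, 0.1587]
tcp_rot: [-0.0, 1.0, -0.0, -0.001]
contact_force: [0.6, -0.1, -0.4]
opening: 0.655
finger_force: 37.5
```

In the tool's units: -181 mm is -0.2413, -168 mm is -0.224.

>>> send_rows(
  rows="0 0 0 0.0293 -0.06 0 -1;0 0 0 0.06 -0.1213 0 -1;0 0 0 0.0893 -0.1813 0 -1;0 0 0 0.1107 -0.224 0 -1;0 0 0 0.12 -0.2413 0 -1;0 0 0 0.12 -0.2413 0 -1;0 0 0 0.12 -0.2413 0 -1",
)

```text
time: 7.6
eef_pos: [0.4298, -0.1055, 0.1596]
tcp_rot: [-0.0, 1.0, 0.0, -0.0]
contact_force: [0.6, 0.6, -1.0]
opening: 0.663
finger_force: 37.6
```

```bash
python3 - <<'E'
from fit import *
p=shot('wrist','w2.png');p['fish']=1;a=shot('scene');b=shot('side')
print(ctrl.get_state()['eef_pos'],ctrl.get_state()['opening'],pix(p,(.429,-.1055,.005)))
va=(a,mask(a,'blue',(237,238),60,80,10));print(pix(a,(.43,-.105,.1)))
look(p,['cup_blue','coaster_blue'])
E
```

```text
[ 0.42986204 -0.10542364  0.15965722] 0.658392573436493 (283, 196)
(234, 220)
cup_blue 0.91 [ 434 -103  160] (288, 293)
cup_blue 0.73 [ 604 -237   29] (161, 360)
cup_blue 0.44 [458 186   4] (538, 223)
coaster_blue 0.72 [ 413 -107    5] (281, 178)
```

View pics/w2.png

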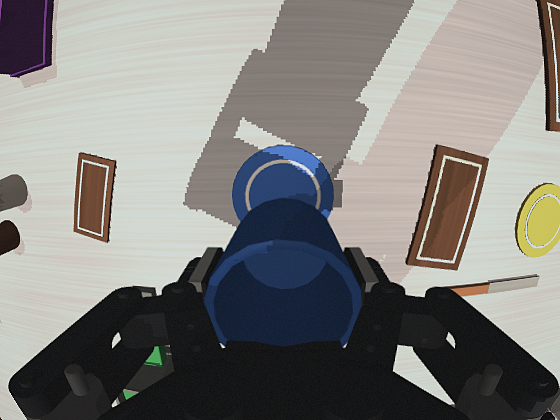

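The cup is held upright above the blue coaster, with the coaster centred at column 283 as predicted. I'll lower and release, open slowly, then retreat.

In the tool's units: 114 mm is 0.152, 110 mm is 0.1467.

>>> send_rows(
  rows="0 0 0 0 0 0.0533 -1;0 0 0 0 0 0.1067 -1;0 0 0 0 0 0.1333 -1;0 0 0 0 0 0.1467 -1;0 0 0 0 0 0.152 -1;0 0 0 0 0 0.152 -1;0 0 0 0 0 0.152 -1",
)

```text
time: 8.72
eef_pos: [0.4302, -0.1066, 0.0466]
tcp_rot: [-0.0, 1.0, -0.0, 0.001]
contact_force: [-0.6, 0.2, -1.0]
opening: 0.657
finger_force: 37.5
```

In the tool's units: -160 mm is -0.2133, -110 mm is -0.1467.

>>> send_rows(
  rows="0 0 0 0 0 0 0.5;0 0 0 0 0 0 1;0 0 0 0 0 0 1;0 0 0 0 0 0 1;0 0 0 0 0 -0.0267 1;0 0 0 0 0 -0.08 1;0 0 0 0 0 -0.1467 1;0 0 0 0 0 -0.2133 1",
)

```text
time: 9.72
eef_pos: [0.4291, -0.1061, 0.207]
tcp_rot: [-0.0, 1.0, 0.0, -0.0]
contact_force: [0.5, -1.2, 1.0]
opening: 1.002
finger_force: 0.0
```

In the tool's units: -180 mm is -0.24, -150 mm is -0.2.

>>> send_rows(
  rows="0 0 0 -0.0667 0.0267 0 1;0 0 0 -0.1333 0.0533 0 1;0 0 0 -0.2 0.08 0 1;0 0 0 -0.24 0.08 0 1;0 0 0 -0.24 0.08 0 1",
)

```text
time: 10.35
eef_pos: [0.6106, -0.046, 0.2052]
tcp_rot: [-0.001, 1.0, 0.0, -0.0]
contact_force: [-0.3, -0.0, -0.4]
opening: 1.006
finger_force: 0.0
```

```bash
cat > chk.py <<'E'
from fit import *
import sys
H['brown']=(0,20);H['redb']=(165,22);H['yellow']=(18,38)
def chk(p,n,col,model,x0,z,r=45,s=80,v=10):
    u=pix(p,(x0[0],x0[1],z+.03)); m=mask(p,col,u,r,s,v);x,f=fit([(p,m)],model,x0,z)
    P=model+np.r_[x,z];print(n,np.round(x,4),cv2.boundingRect(hull(m)),cv2.boundingRect(proj(p,P).astype(np.float32)))
E
python3 - <<'E'
from chk import *
p=shot('wrist','w3.png');p['fish']=1
print(ctrl.get_state()['eef_pos'])
chk(p,'cup_blue','blue',CUP,(.4293,-.1055),.005)
chk(p,'cup_yel','yellow',CUP,(.628,-.0225),0.,45,70)
E
```

```text
[ 0.60939977 -0.04607005  0.20503208]
cup_blue [ 0.4562 -0.0985] (178, 0, 85, 45) (182, -18, 76, 78)
cup_yel [ 0.6279 -0.0226] (277, 177, 68, 75) (276, 175, 69, 77)
```

View pics/w3.png

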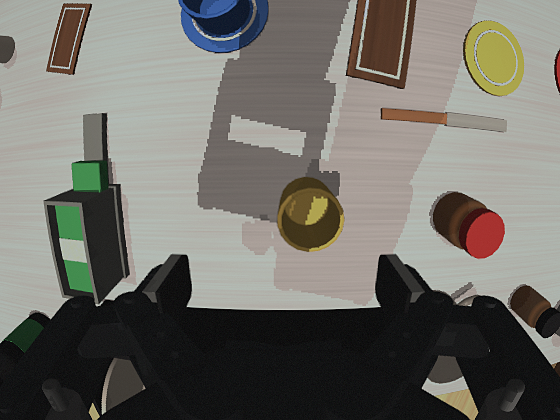

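The blue cup stands on its coaster (225,10). The yellow cup is at (0.628,-0.0226), and the dispenser is at the left with the ledge towards -x. Now I'll grasp the yellow cup.

In the tool's units: 165 mm is 0.22, 158 mm is 0.2107.

>>> send_rows(
  rows="0 0 0 -0.024 0.0307 0.0533 1;0 0 0 -0.024 0.0307 0.1067 1;0 0 0 -0.024 0.0307 0.1467 1;0 0 0 -0.024 0.0307 0.1867 1;0 0 0 -0.024 0.0307 0.2107 1;0 0 0 -0.024 0.0307 0.22 1;0 0 0 -0.024 0.0307 0.22 1;0 0 0 -0.024 0.0307 0.22 1",
)

```text
time: 11.4
eef_pos: [0.6284, -0.0235, 0.0422]
tcp_rot: [-0.0, 1.0, -0.0, 0.001]
contact_force: [-0.1, -0.4, -0.3]
opening: 1.001
finger_force: 0.0
```

>>> send_rows(
  rows="0 0 0 0 0 0 -1;0 0 0 0 0 0 -1;0 0 0 0 0 0 -1;0 0 0 0 0 0 -1;0 0 0 0 0 0 -1;0 0 0 0 0 0 -1",
)

```text
time: 12.15
eef_pos: [0.6282, -0.0232, 0.0419]
tcp_rot: [-0.0, 1.0, -0.0, 0.001]
contact_force: [-0.2, 0.9, 6.6]
opening: 0.664
finger_force: 37.2
```

```bash
python3 - <<'E'
from chk import *
s=ctrl.get_state();print(s['eef_pos'],s['opening'],s['finger_force'])
E
```

```text
[ 0.62824825 -0.02324676  0.04188505] 0.6640121173240697 37.19600397278555
```

In the tool's units: 176 mm is 0.2347, 141 mm is 0.188.

>>> send_rows(
  rows="0 0 0 0 0 -0.04 -1;0 0 0 0 0 -0.0933 -1;0 0 0 0 0 -0.1333 -1;0 0 0 0.0267 0.0347 -0.1333 -1;0 0 0 0.0667 0.0853 -0.1333 -1;0 0 0 0.1067 0.136 -0.1333 -1;0 0 0 0.1467 0.188 -0.1333 -1;0 0 0 0.1827 0.2347 -0.1333 -1",
)

```text
time: 13.15
eef_pos: [0.4886, 0.1538, 0.1398]
tcp_rot: [-0.0, 1.0, -0.0, -0.001]
contact_force: [0.4, -0.3, -2.1]
opening: 0.662
finger_force: 37.7
```

In the tool's units: 94 mm is 0.1253, 88 mm is 0.1173.

>>> send_rows(
  rows="0 0 0 0.032 0.0413 0 -1;0 0 0 0.0453 0.0573 0 -1;0 0 0 0.0453 0.0573 0.0267 -1;0 0 0 0.0453 0.0573 0.0667 -1;0 0 0 0.0453 0.0573 0.1 -1;0 0 0 0.0453 0.0573 0.1173 -1;0 0 0 0.0453 0.0573 0.1253 -1;0 0 0 0.0453 0.0573 0.1253 -1",
)

```text
time: 14.15
eef_pos: [0.4576, 0.1957, 0.0475]
tcp_rot: [0.0, 1.0, 0.0, 0.001]
contact_force: [-0.7, 0.0, -0.7]
opening: 0.67
finger_force: 37.7
```

>>> send_rows(
  rows="0 0 0 0 0 0 -1;0 0 0 0 0 0 -1",
)

```text
time: 14.4
eef_pos: [0.4568, 0.1957, 0.0471]
tcp_rot: [-0.0, 1.0, 0.0, 0.0]
contact_force: [-0.1, -0.7, -1.1]
opening: 0.663
finger_force: 37.7
```

In the tool's units: -160 mm is -0.2133, -110 mm is -0.1467.

>>> send_rows(
  rows="0 0 0 0 0 0 0.5;0 0 0 0 0 0 1;0 0 0 0 0 0 1;0 0 0 0 0 0 1;0 0 0 0 0 -0.0267 1;0 0 0 0 0 -0.08 1;0 0 0 0 0 -0.1467 1;0 0 0 0 0 -0.2133 1",
)

```text
time: 15.4
eef_pos: [0.4561, 0.1957, 0.208]
tcp_rot: [-0.0, 1.0, -0.0, -0.0]
contact_force: [1.2, -0.3, 0.2]
opening: 1.002
finger_force: 0.0
```

In the tool's units: -130 mm is -0.1733, -100 mm is -0.1333.

>>> send_rows(
  rows="0 0 0 -0.0667 -0.0267 0 1;0 0 0 -0.1333 -0.0533 0 1;0 0 0 -0.1733 -0.064 0 1;0 0 0 -0.1733 -0.064 0 1;0 0 0 -0.1733 -0.064 0 1",
)

```text
time: 16.02
eef_pos: [0.5856, 0.1479, 0.2061]
tcp_rot: [-0.0, 1.0, 0.0, -0.001]
contact_force: [0.8, 0.3, -1.3]
opening: 0.995
finger_force: 0.0
```

```bash
python3 - <<'E'
from chk import *
p=shot('wrist','w4.png');p['fish']=1
print(ctrl.get_state()['eef_pos'],pix(p,(.64,.148,.04)))
chk(p,'jar','redb',JAR,(.64,.148),0.,45,80)
chk(p,'cup_yel','yellow',CUP,(.457,.196),.005,45,70)
chk(p,'co_red','red',COA,(.451,.3465),0.,45,80)
E
```

```text
[0.58536944 0.14815265 0.20627746] (283, 250)
jar [0.6398 0.1475] (255, 214, 56, 77) (250, 210, 64, 83)
cup_yel [0.4643 0.1899] (292, 12, 87, 86) (298, 19, 74, 74)
co_red [0.4507 0.3477] (433, 29, 65, 79) (429, 28, 70, 81)
```

View pics/w4.png

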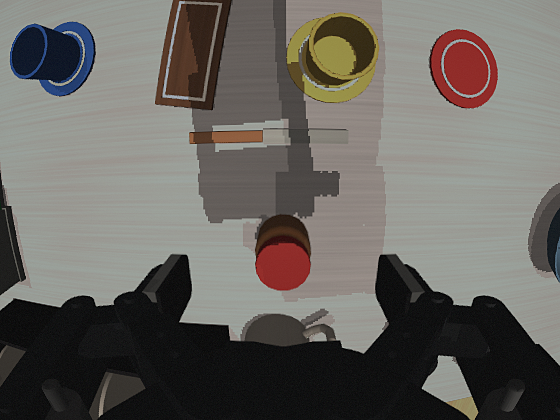

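Both cups stand on their coasters (55,55 and 335,58). The jar is at (0.640, 0.1475), and I'll grasp it now.

In the tool's units: 165 mm is 0.22, 160 mm is 0.2133.

>>> send_rows(
  rows="0 0 0 -0.04 0 0 1;0 0 0 -0.072 0 0.0533 1;0 0 0 -0.072 0 0.1067 1;0 0 0 -0.072 0 0.1533 1;0 0 0 -0.072 0 0.1933 1;0 0 0 -0.072 0 0.2133 1;0 0 0 -0.072 0 0.22 1;0 0 0 -0.072 0 0.22 1",
)

```text
time: 17.08
eef_pos: [0.6409, 0.148, 0.0427]
tcp_rot: [-0.0, 1.0, 0.0, 0.001]
contact_force: [0.5, 0.2, 0.8]
opening: 0.997
finger_force: 0.0
```

>>> send_rows(
  rows="0 0 0 0 0 0 1;0 0 0 0 0 0 -1;0 0 0 0 0 0 -1;0 0 0 0 0 0 -1;0 0 0 0 0 0 -1;0 0 0 0 0 0 -1;0 0 0 0 0 0 -1",
  grip_force=45,
)

```text
time: 17.95
eef_pos: [0.6413, 0.1477, 0.0428]
tcp_rot: [-0.0, 1.0, -0.0, 0.001]
contact_force: [0.2, -0.3, 5.3]
opening: 0.611
finger_force: 47.8
```

In the tool's units: 163 mm is 0.2173, -100 mm is -0.1333.

>>> send_rows(
  rows="0 0 0 0 0 -0.04 -1;0 0 0 0 0 -0.0933 -1;0 0 0 0 0 -0.1333 -1;0 0 0 0.0267 0.028 -0.1333 -1;0 0 0 0.0733 0.0773 -0.1333 -1;0 0 0 0.12 0.1267 -0.1333 -1;0 0 0 0.1667 0.176 -0.1333 -1;0 0 0 0.2067 0.2173 -0.1333 -1",
)

```text
time: 18.95
eef_pos: [0.481, 0.3119, 0.1386]
tcp_rot: [-0.001, 1.0, -0.001, -0.003]
contact_force: [0.2, 0.7, -2.3]
opening: 0.611
finger_force: 48.0
```

In the tool's units: 94 mm is 0.1253, 88 mm is 0.1173.

>>> send_rows(
  rows="0 0 0 0.032 0.0333 0 -1;0 0 0 0.0453 0.048 0 -1;0 0 0 0.0453 0.048 0.0267 -1;0 0 0 0.0453 0.048 0.0667 -1;0 0 0 0.0453 0.048 0.1 -1;0 0 0 0.0453 0.048 0.1173 -1;0 0 0 0.0453 0.048 0.1253 -1;0 0 0 0.0453 0.048 0.1253 -1",
)

```text
time: 19.95
eef_pos: [0.4524, 0.3465, 0.0481]
tcp_rot: [0.0, 1.0, 0.0, 0.001]
contact_force: [0.8, -0.0, -1.6]
opening: 0.61
finger_force: 48.0
```

>>> send_rows(
  rows="0 0 0 0 0 0 -1;0 0 0 0 0 0 -1",
)

```text
time: 20.2
eef_pos: [0.4517, 0.3467, 0.0478]
tcp_rot: [0.0, 1.0, 0.0, 0.0]
contact_force: [0.8, -0.1, -1.2]
opening: 0.612
finger_force: 48.1
```

In the tool's units: -170 mm is -0.2267, -110 mm is -0.1467.

>>> send_rows(
  rows="0 0 0 0 0 0 0.5;0 0 0 0 0 0 1;0 0 0 0 0 0 1;0 0 0 0 0 0 1;0 0 0 0 0 -0.0267 1;0 0 0 0 0 -0.08 1;0 0 0 0 0 -0.1467 1;0 0 0 0 0 -0.2267 1",
)

```text
time: 21.2
eef_pos: [0.4509, 0.3464, 0.2199]
tcp_rot: [-0.0, 1.0, -0.0, -0.0]
contact_force: [1.2, 0.7, -0.3]
opening: 1.0
finger_force: 0.0
```

In the tool's units: -235 mm is -0.3133, -180 mm is -0.24.

>>> send_rows(
  rows="0 0 0 -0.0267 -0.08 0 1;0 0 0 -0.0533 -0.16 0 1;0 0 0 -0.0667 -0.24 0 1;0 0 0 -0.08 -0.3133 0 1;0 0 0 -0.08 -0.3133 0 1;0 0 0 -0.08 -0.3133 0 1",
)

```text
time: 21.95
eef_pos: [0.5116, 0.112, 0.2188]
tcp_rot: [0.0, 1.0, 0.0, 0.001]
contact_force: [0.1, 0.1, -0.0]
opening: 0.996
finger_force: 0.0
```

```bash
python3 - <<'E'
from chk import *
p=shot('wrist','w5.png');p['fish']=1
print(ctrl.get_state()['eef_pos'])
chk(p,'cup_yel','yellow',CUP,(.457,.196),.005,45,70)
chk(p,'jar','redb',JAR,(.451,.347),.005,45,70)
chk(p,'cup_blue','blue',CUP,(.429,-.105),.005,45,70)
E
```

```text
[0.5113819  0.11259054 0.21848124]
cup_yel [0.4548 0.1855] (326, 89, 87, 85) (328, 98, 74, 69)
jar [0.4506 0.3292] (454, 97, 86, 76) (452, 110, 80, 58)
cup_blue [ 0.4306 -0.0919] (40, 78, 84, 77) (48, 87, 75, 60)
```

View pics/w5.png

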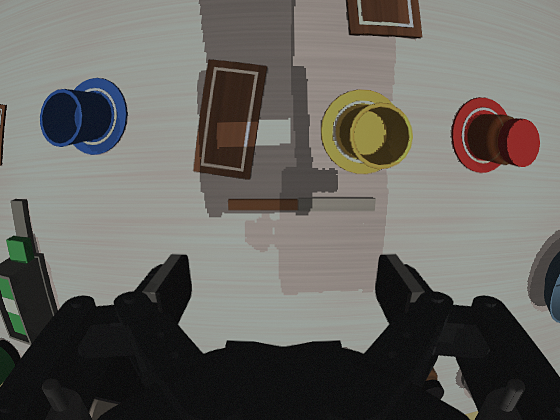

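In the tool's units: -348 mm is -0.464, -300 mm is -0.4.

>>> send_rows(
  rows="0 0 0 -0.0133 -0.08 0 1;0 0 0 -0.02 -0.16 0 1;0 0 0 -0.0267 -0.24 0 1;0 0 0 -0.0373 -0.32 0 1;0 0 0 -0.0373 -0.4 0 1;0 0 0 -0.0373 -0.464 0 1;0 0 0 -0.0373 -0.464 0 1;0 0 0 -0.0373 -0.464 0 1",
)

```text
time: 23.0
eef_pos: [0.5399, -0.2346, 0.2176]
tcp_rot: [-0.001, 1.0, 0.0, -0.0]
contact_force: [0.5, -0.1, -0.2]
opening: 0.993
finger_force: 0.0
```

```bash
python3 - <<'E'
from chk import *
p=shot('wrist','w6.png');p['fish']=1
print(ctrl.get_state()['eef_pos'])
look(p,['pack0','dispenser','board'])
H['green']=(40,85)
m=mask(p,'green',pix(p,(.585,-.256,.03)),40,100,20,1)
h=hull(m);r=cv2.minAreaRect(h);print(cv2.approxPolyDP(h,3,True)[:,0].tolist())
E
```

```text
[ 0.53990964 -0.23423716  0.21758815]
pack0 0.78 [ 654 -256   68] (261, 311)
pack0 0.73 [ 591 -253   27] (265, 237)
dispenser 0.73 [ 609 -250   44] (268, 260)
board 0.79 [ 432 -295    6] (224, 80)
board 0.76 [447  50   7] (517, 114)
[[281.0, 222.0], [279.0, 255.0], [245.0, 253.0], [247.0, 221.0]]
```

View pics/w6.png

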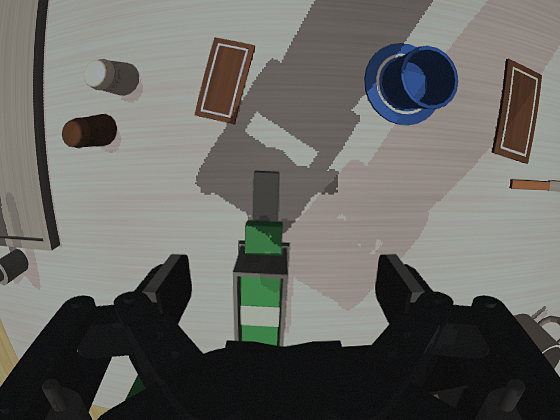

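All three objects stand on their coasters. The ledge tip is at (254..279,171) and the pack front at (247..281,222). I'll zoom in on the ledge and pack for pose fitting.

```bash
python3 - <<'E'
from chk import *
p=shot('wrist');p['fish']=1
c=p['color'][160:350,225:310,::-1];cv2.imwrite('pics/w7.png',cv2.resize(c,None,fx=3.15,fy=3.15,interpolation=cv2.INTER_CUBIC))
def model(X,Y,yaw,pts):
    R_=np.array([[np.cos(yaw),-np.sin(yaw),0],[np.sin(yaw),np.cos(yaw),0],[0,0,1]]);return np.array(pts)@R_.T+[X,Y,0]
pts=[[-.135,-.013,.012],[-.135,.013,.012],[-.084,-.019,.012],[-.084,.019,.012],[-.054,-.025,.076],[-.054,.025,.076]]
obs=np.array([[254,171],[279,171],[247,221],[281,222],[235,272],[287,274]],float)
f=lambda x:(proj(p,model(*x,pts))-obs).ravel()
s=least_squares(f,[.655,-.256,0.],x_scale=[.1,.1,.1]);print(s.x,np.degrees(s.x[2]),np.round(s.fun,1))
print(np.round(proj(p,model(*s.x,pts+[[-.084,-.019,.030],[-.084,.019,.030]])),1).tolist())
E
```

```text
[ 0.66174731 -0.25644863 -0.03380214] -1.9367201156223128 [-0.7  0.8 -0.2  1.7 -0.1 -1.6  1.9 -1.3 -1.9  0.   1.2  0.3]
[[253.3, 171.8], [278.8, 172.7], [246.9, 219.4], [282.9, 220.7], [233.1, 272.0], [288.2, 274.3], [245.0, 224.9], [282.8, 226.3]]
```

View pics/w7.png

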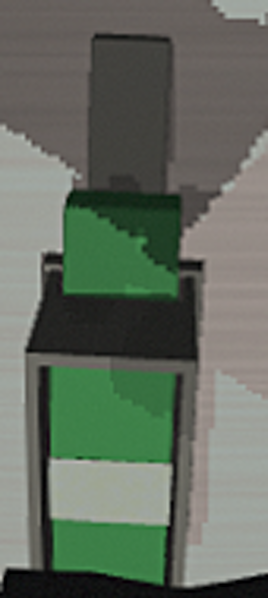

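The dispenser pose fits well: (0.662, -0.2565), yaw -1.9°. The gripper body would overhang the 76 mm column, so I'll keep the TCP at about 30 mm. Descending now.

In the tool's units: 187 mm is 0.2493, 183 mm is 0.244, 1.9 degrees is 0.0106.

>>> send_rows(
  rows="0 0 0.0106 -0.0667 -0.0267 0.0533 1;0 0 0.0106 -0.0667 -0.0267 0.1067 1;0 0 0.0106 -0.0667 -0.0267 0.1533 1;0 0 0.0106 -0.0667 -0.0267 0.1933 1;0 0 0.0106 -0.0667 -0.0267 0.2267 1;0 0 0.0106 -0.0667 -0.0267 0.244 1;0 0 0.0106 -0.0667 -0.0267 0.2493 1;0 0 0.0106 -0.0667 -0.0267 0.2493 1",
)

```text
time: 24.25
eef_pos: [0.5901, -0.2564, 0.0315]
tcp_rot: [0.016, 1.0, -0.0, 0.001]
contact_force: [0.5, -0.3, 0.0]
opening: 0.999
finger_force: 0.0
```

```bash
python3 - <<'E'
from chk import *
p=shot('wrist','w8.png');s=ctrl.get_state();print(s['eef_pos'],s['contact_force'],np.degrees(2*np.arctan2(*s['tcp_rot'][:2])))
E
```

```text
[ 0.59026509 -0.25659952  0.03194925] [-0.6980206   0.40183673  0.02896207] 1.8834076049019364
```

View pics/w8.png

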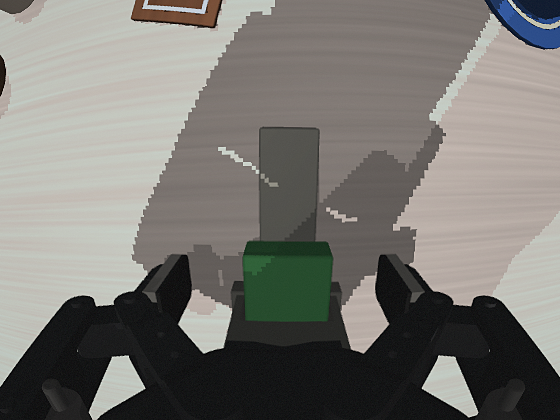

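The pack is aligned between the fingers but 2 mm off centre (288 against 283), so I'll shift and grip.

>>> send_rows(
  rows="0 0 0 0 0.0027 0 1;0 0 0 0 0.0027 0 1;0 0 0 0 0.0027 0 -1;0 0 0 0 0.0027 0 -1;0 0 0 0 0.0027 0 -1;0 0 0 0 0.0027 0 -1;0 0 0 0 0.0027 0 -1;0 0 0 0 0.0027 0 -1",
  grip_force=60,
)

```text
time: 25.3
eef_pos: [0.5898, -0.2545, 0.0311]
tcp_rot: [0.017, 1.0, -0.0, 0.0]
contact_force: [0.7, -1.1, 2.7]
opening: 0.431
finger_force: 61.1
```

In the tool's units: 66 mm is 0.088, 58 mm is 0.0773.

>>> send_rows(
  rows="0 0 0 0.0067 0 0 -1;0 0 0 0.0173 0 0 -1;0 0 0 0.0293 0 0 -1;0 0 0 0.0413 0 0 -1;0 0 0 0.0533 0 0 -1;0 0 0 0.0653 0 0 -1;0 0 0 0.0773 0 0 -1;0 0 0 0.088 0 0 -1",
)

```text
time: 26.3
eef_pos: [0.5232, -0.2522, 0.031]
tcp_rot: [0.017, 1.0, -0.0, 0.0]
contact_force: [2.5, -0.2, 3.6]
opening: 0.431
finger_force: 61.3
```

In the tool's units: 11 mm is 0.0147, 6 mm is 0.008.

>>> send_rows(
  rows="0 0 0 0.008 0 0 -1;0 0 0 0.0147 0 0 -1;0 0 0 0.0147 0 0 -1;0 0 0 0.0147 0 0 -1",
)

```text
time: 26.8
eef_pos: [0.5121, -0.2518, 0.031]
tcp_rot: [0.016, 1.0, 0.0, -0.001]
contact_force: [-0.3, -0.5, 6.6]
opening: 0.436
finger_force: 61.7
```

```bash
python3 - <<'E'
from chk import *
p=shot('wrist','w9.png');s=ctrl.get_state();print(s['eef_pos'],s['contact_force'],s['opening'])
E
```

```text
[ 0.51211846 -0.25183489  0.0309848 ] [ 0.50385211 -0.84717971  7.68366192] 0.4315091422344145
```

View pics/w9.png

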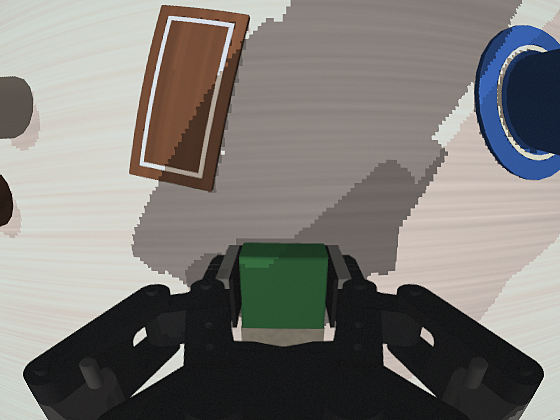

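The pack is drawn 78 mm and is straight in the fingers. I'll regrasp it at its middle while it rests on the ledge.

In the tool's units: -36 mm is -0.048, -26 mm is -0.0347.

>>> send_rows(
  rows="0 0 0 0 0 0 0.3;0 0 0 0 0 0 0.6;0 0 0 0 0 0 0.6;0 0 0 -0.016 0 0 0.6;0 0 0 -0.0347 0 0 0.6;0 0 0 -0.048 0 0 0.6;0 0 0 -0.048 0 0 0.6;0 0 0 -0.048 0 0 0.6",
)

```text
time: 27.85
eef_pos: [0.5484, -0.2527, 0.0305]
tcp_rot: [0.016, 1.0, 0.0, -0.0]
contact_force: [0.6, 0.5, -0.4]
opening: 0.799
finger_force: 0.0
```

```bash
python3 - <<'E'
from chk import *
p=shot('wrist','w10.png');s=ctrl.get_state();print(s['eef_pos'],s['contact_force'],s['opening'])
E
```

```text
[ 0.54828061 -0.25268938  0.03048267] [-0.39918081  0.07486789  0.78691474] 0.8012905161014237
```

View pics/w10.png

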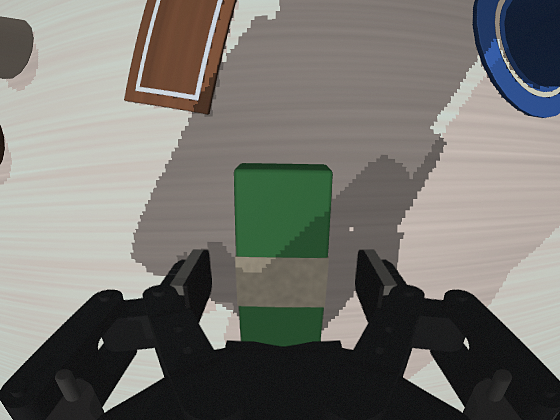

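>>> send_rows(
  rows="0 0 0 0 0 0 -1;0 0 0 0 0 0 -1;0 0 0 0 0 0 -1;0 0 0 0 0 0 -1;0 0 0 0 0 0 -1",
  grip_force=50,
)

```text
time: 28.52
eef_pos: [0.5487, -0.2531, 0.031]
tcp_rot: [0.017, 1.0, -0.0, 0.0]
contact_force: [-0.1, 0.1, 2.0]
opening: 0.438
finger_force: 51.6
```

In the tool's units: -100 mm is -0.1333, -60 mm is -0.08.

>>> send_rows(
  rows="0 0 0 0 0 -0.0133 -1;0 0 0 0 0 -0.04 -1;0 0 0 0 0 -0.08 -1;0 0 0 0 0 -0.1333 -1;0 0 0 0 0 -0.1333 -1",
)

```text
time: 29.15
eef_pos: [0.5512, -0.2546, 0.1365]
tcp_rot: [0.016, 1.0, -0.003, 0.004]
contact_force: [0.6, -0.2, 0.9]
opening: 0.433
finger_force: 51.4
```

```bash
python3 - <<'E'
from chk import *
p=shot('wrist','w11.png');p['fish']=1;s=ctrl.get_state();e=s['eef_pos'];print(e,s['opening'],s['finger_force'])
hsv=cv2.cvtColor(p['color'],cv2.COLOR_RGB2HSV)
m=((hsv[...,1]<90)&(hsv[...,2]>60)).astype('uint8')
col=hsv[:,283];print([(i,*map(int,col[i])) for i in range(150,350,6)])
w=[atz(p,283,r,e[2]-.001) for r in (250,300)];print(w)
print(towld.__name__,[d for d in ctrl.look_for(shot('scene'),'pack0')[:3]])
E
```

```text
[ 0.54986817 -0.25367683  0.13384795] 0.4329584402129092 51.35851442813873
[(150, 14, 24, 115), (156, 11, 24, 119), (162, 8, 23, 122), (168, 64, 119, 47), (174, 65, 124, 158), (180, 65, 125, 157), (186, 65, 127, 157), (192, 65, 125, 139), (198, 65, 127, 90), (204, 65, 127, 90), (210, 65, 126, 91), (216, 66, 130, 90), (222, 65, 129, 89), (228, 65, 127, 90), (234, 65, 125, 90), (240, 65, 127, 90), (246, 66, 126, 69), (252, 65, 122, 69), (258, 19, 45, 97), (264, 21, 41, 100), (270, 22, 41, 94), (276, 21, 42, 97), (282, 19, 43, 100), (288, 22, 39, 97), (294, 21, 42, 97), (300, 20, 40, 95), (306, 41, 47, 87), (312, 66, 131, 68), (318, 67, 133, 69), (324, 65, 128, 68), (330, 65, 131, 68), (336, 64, 126, 69), (342, 66, 128, 68), (348, 100, 36, 21)]
[array([ 0.53710249, -0.25407376,  0.13284795]), array([ 0.56154503, -0.25487353,  0.13284795])]
towld [{'position': [-0.1309, 0.186, 0.9841], 'p': 0.88}, {'position': [-0.0818, 0.2924, 1.0188], 'p': 0.6}]
```

In the tool's units: 305 mm is 0.4067, 117 mm is 0.156, 6.8 degrees is 0.0378.

>>> send_rows(
  rows="0 0 0.0111 0.02 0.0507 0 -1;0 0 0.0222 0.044 0.1147 0 -1;0 0 0.0378 0.068 0.1787 0 -1;0 0 0.0378 0.092 0.2427 0 -1;0 0 0.0378 0.1173 0.3067 0 -1;0 0 0.0378 0.14 0.3667 0 -1;0 0 0.0378 0.156 0.4067 0 -1;0 0 0.0378 0.156 0.4067 0 -1",
)

```text
time: 30.3
eef_pos: [0.4397, 0.0574, 0.129]
tcp_rot: [0.074, 0.997, 0.0, -0.002]
contact_force: [0.6, 1.2, -0.4]
opening: 0.433
finger_force: 51.4
```

>>> send_rows(
  rows="0 0 0 0 0 0 -1;0 0 0 0 0 0 -1;0 0 0 0 0 0 -1",
)

```text
time: 30.68
eef_pos: [0.4421, 0.055, 0.1306]
tcp_rot: [0.077, 0.997, -0.0, -0.0]
contact_force: [-0.1, 0.1, -1.4]
opening: 0.433
finger_force: 51.4
```

```bash
python3 - <<'E'
from chk import *
p=shot('wrist','w12.png');p['fish']=1;s=ctrl.get_state();e=s['eef_pos'];q=s['tcp_rot'];print(e,s['opening'],q,-np.degrees(2*np.arctan2(q[0],q[1])))
hsv=cv2.cvtColor(p['color'],cv2.COLOR_RGB2HSV);col=hsv[:,283]
b=[i for i in range(230,330) if col[i][1]<80];z=e[2]-.001
A=atz(p,283,b[0]-.5,z);B=atz(p,283,b[-1]+.5,z);F=[i for i in range(120,240) if col[i][1]>100 and 40<col[i][0]<85][0]
print(b[0],b[-1],F,A,B,(A+B)/2-e,atz(p,283,F+3,z)-e)
# board from wrist view + network look
look(p,['board'])
print([pix(p,(x,y,.006)) for x,y in ((.384,.034),(.393,.096),(.512,.078),(.503,.016))])
E
```

```text
[0.44203283 0.05508355 0.13068133] 0.4332328492435552 [ 7.64792341e-02  9.97071170e-01 -4.89939520e-05 -7.91773977e-05] -8.772440694796257
257 306 164 [0.42980225 0.05693078 0.12968133] [0.4538415  0.05322277 0.12968133] [-2.10953150e-04 -6.77569819e-06 -1.00000000e-03] [-0.04837252  0.00742112 -0.001     ]
board 0.76 [319 214   7] (453, 34)
board 0.69 [398  61   2] (282, 149)
[(244, 136), (327, 136), (322, 280), (249, 281)]
```

View pics/w12.png

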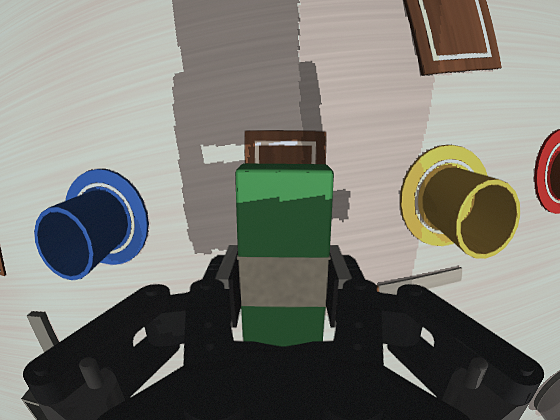

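The pack is held level with its centre at the TCP (offset under 1 mm). I'll refine the board pose from the earlier full view in w5.

```bash
python3 - <<'E'
from chk import *
now=shot('wrist');now['fish']=1
s=ctrl.get_state();E=np.array(now['extrinsics'])
# camera pose in tool, reuse for w5
Rt=R.from_quat(s['tcp_rot']).as_matrix();Tt=np.eye(4);Tt[:3,:3]=Rt;Tt[:3,3]=s['eef_pos'];C=E@Tt
p=dict(now);q=np.eye(4);q[:3,:3]=R.from_quat([0,1,0,0]).as_matrix();q[:3,3]=[.5113819,.11259054,.21848124]
p['extrinsics']=C@np.linalg.inv(q);p['color']=cv2.imread('pics/w5.png')[:,:,::-1].copy()
print(pix(p,(.457,.1958,.005)))
H['brown']=(0,22)
m=mask(p,'brown',(231,120),65,80,8);m[200:]=0
h=hull(m)[:,0];W=np.array([atz(p,x,y,.006)[:2] for x,y in h]).astype(np.float32)*1000
print(cv2.boundingRect(h),cv2.minAreaRect(W))
hsv=cv2.cvtColor(p['color'],cv2.COLOR_RGB2HSV)
wh=((hsv[...,1]<75)&(hsv[...,2]>50)).astype('uint8');er=cv2.erode(cv2.fillConvexPoly(np.zeros_like(m),hull(m).astype(int),1),np.ones((5,5)))
h=hull(wh&er)[:,0];h=cv2.convexHull(np.argwhere(wh&er)[:,::-1].astype(np.float32))[:,0]
W=np.array([atz(p,x,y,.006)[:2] for x,y in h]).astype(np.float32)*1000;print('outline',cv2.minAreaRect(W))
E
```

```text
(363, 133)
(194, 60, 73, 119) ((443.2875671386719, 56.399559020996094), (61.63108825683594, 119.00403594970703), 81.04915618896484)
outline ((443.20330810546875, 56.10835647583008), (47.173274993896484, 104.83863067626953), 81.02592468261719)
```

In the tool's units: 105 mm is 0.14, 1.4 mm is 0.0019, 0.2 degrees is 0.0011.

>>> send_rows(
  rows="0 0 0.0011 -0.0017 0.0019 0.04 -1;0 0 0.0011 -0.0017 0.0019 0.08 -1;0 0 0.0011 -0.0017 0.0019 0.1133 -1;0 0 0.0011 -0.0017 0.0019 0.1307 -1;0 0 0.0011 -0.0017 0.0019 0.14 -1;0 0 0.0011 -0.0017 0.0019 0.14 -1;0 0 0.0011 -0.0017 0.0019 0.14 -1;0 0 0.0011 -0.0017 0.0019 0.14 -1",
)

```text
time: 31.82
eef_pos: [0.4443, 0.0569, 0.027]
tcp_rot: [0.077, 0.997, -0.0, 0.001]
contact_force: [-2.0, 0.2, 5.0]
opening: 0.437
finger_force: 54.8
```

In the tool's units: -140 mm is -0.1867, -100 mm is -0.1333.

>>> send_rows(
  rows="0 0 0 0 0 0 0;0 0 0 0 0 0 0.3;0 0 0 0 0 0 0.6;0 0 0 0 0 0 0.6;0 0 0 0 0 -0.02 0.6;0 0 0 0 0 -0.0667 0.6;0 0 0 0 0 -0.1333 0.6;0 0 0 0 0 -0.1867 0.6",
)

```text
time: 32.83
eef_pos: [0.4437, 0.057, 0.1688]
tcp_rot: [0.077, 0.997, -0.0, 0.001]
contact_force: [0.7, -0.9, -0.3]
opening: 0.801
finger_force: 0.0
```

In the tool's units: -90 mm is -0.12, -60 mm is -0.08.

>>> send_rows(
  rows="0 0 0 -0.0667 0 -0.0267 1;0 0 0 -0.12 0 -0.0533 1;0 0 0 -0.12 0 -0.08 1;0 0 0 -0.12 0 -0.08 1;0 0 0 -0.12 0 -0.08 1;0 0 0 -0.12 0 -0.08 1",
)

```text
time: 33.58
eef_pos: [0.5312, 0.0432, 0.2247]
tcp_rot: [0.077, 0.997, 0.0, -0.001]
contact_force: [0.3, -0.1, 0.2]
opening: 1.003
finger_force: 0.0
```

```bash
python3 - <<'E'
from chk import *
p=shot('wrist','w13.png');p['fish']=1;print(ctrl.get_state()['eef_pos'])
m=mask(p,'green',pix(p,(.443,.056,.024)),70,80,20,0)
hsv=cv2.cvtColor(p['color'],cv2.COLOR_RGB2HSV);u=pix(p,(.443,.056,.024))
g=((hsv[...,0]>=40)&(hsv[...,0]<=85)&(hsv[...,1]>80)).astype('uint8');w=np.zeros_like(g);w[u[1]-75:u[1]+75,u[0]-60:u[0]+60]=1
h=cv2.convexHull(np.argwhere(g&w)[:,::-1].astype(np.float32))[:,0]
print(cv2.minAreaRect(np.array([atz(p,x,y,.024)[:2] for x,y in h]).astype(np.float32)*1000))
a=shot('scene');b=shot('side')
z=lambda i,y0,y1,x0,x1,f:cv2.resize(i['color'][y0:y1,x0:x1,::-1],None,fx=f,fy=f)
cv2.imwrite('pics/f.png',np.hstack([z(a,120,380,190,420,1.7),z(b,130,390,200,430,1.7)]))
E
```

```text
[0.5312619  0.04323725 0.22470862]
((444.5122985839844, 56.689903259277344), (37.56732940673828, 94.43577575683594), 80.14520263671875)
```

View pics/w13.png

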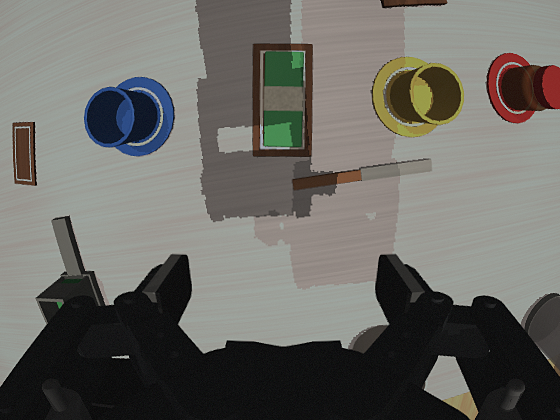

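View pics/f.png

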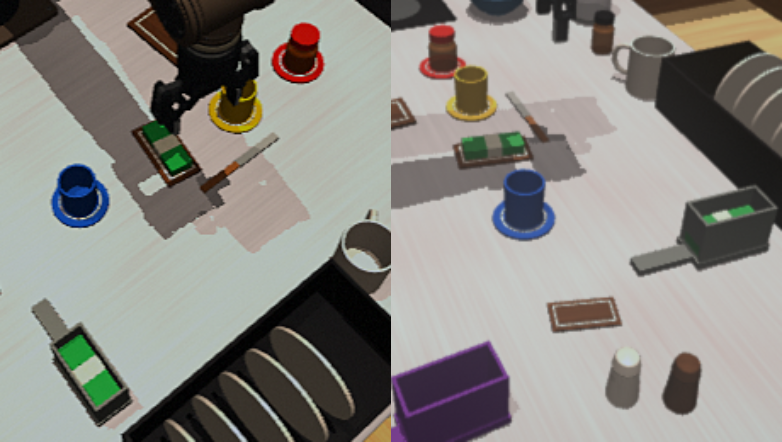

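The pack lies in the board outline (282,100), within about 1 mm and 1°. The cups and jar are upright and centred on their coasters, and the remaining packs are still inside the dispenser.

```bash
python3 -c "
from plant import ctrl
print(ctrl.sign_off())"
```

```text
the job is handed in; nothing more can be done
None
```

The job is done and handed in at about 34 s: both tumblers and the jar stand upright on their own coasters, the bottom pack lies flat in the board outline, and the other packs are still in the dispenser.

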